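Dip the vacuum pump's oil and hold the dipstick up to be read

ROBOT

A 6-joint arm with a two-finger parallel gripper is mounted at the origin on a cart in front of the work surface, level with it; the furniture and walls round the work are solid. World frame = base frame: x ahead of the robot, y to its left, z up, the work surface at z = 0. Lengths are in m, angles in rad, forces in N, time in s.
With the tool pointing down it reaches from about 0.35 to 0.775 m from the base axis. Payload 5.5 kg.
Tool frame: the origin (TCP) lies midway between the tips of the shut fingers; the grasp point (between the pads) lies 19 mm behind it; z points along the fingers, y is the line along which they close (so a half turn about z gives the same grasp; the last joint's range is limited). The gripper opens to 85 mm and grips with 20 to 120 N. Pads are 22 mm wide; open, the fingers measure 114 mm over their backs; the gripper's body (76 mm by 85 mm) begins 54 mm behind the grasp point. The pads swing forward as they close: fully open they stand 13 mm farther back than shut.
Start: joints at [1.073, 0.313, 0.046, 1.304, 0, 1.431], TCP at [0.201, 0.539, 0.231] pointing down, gripper open.
Joint ranges: [-2.76, 2.76], [-0.86, 1.69], [-1.03, 1.26], [-2.2, 2.34], [-1.47, 1.5], [-3.14, 3.14]. Speed limits (rad/s): [2.57, 2.57, 3.14, 3.14, 3.14, 3.14].

INTERFACE

Orientations are given as a unit quaternion [w, x, y, z].
In Python, from workcell import telemetry, imaging, env gives the robot as it stands. The module is installed in compiled form; this text tells all that it offers.
- The arm moves only by the tool step_arm, never from a script. Its argument "moves" is a list of rows, each a list of 3 entries, a list of its own where there are three numbers: the shift along the tool's x, y, z in mm, then the turn, a rotation vector about the tool's x, y, z in rad, then the finger opening in mm, from 0 to 85.4. A call has 1 to 8 rows; each row is the pose to reach, as a shift and turn from the pose commanded when the call began, along the tool's axes at that moment; what a row does not reach only later rows make up. A row lasts 1/12 s, in which the tool goes at most 41.7 mm and 7.16 degrees, less where a joint would pass 70% of its speed; a pose out of reach is approached as far as the arm can. A call with a gripper value outside its range is refused whole. The fingers move at their own pace and stop on an object; "grip_force" is the grip in N (left out, the last holds). Time passes only in rows, so rows that repeat a pose let the fingers close. It gives the time, the measured TCP pose, the force, the opening and the grip force at its end, in the units of the state.
- telemetry.get_state(): the state, without advancing time (a new reading comes with each control period).
- imaging.read_camera(name): name is "scene" or "top" or "wrist"; returns the picture (420x560x3 uint8, red, green, blue); there is no depth.
- imaging.camera_params(name): a dict with "camera_matrix" (3x3 intrinsics, pixels), "D" ([k1, k2, p1, p2, k3] as OpenCV has them; the pictures are not rectified), "pose" (4x4, takes a point from camera to world coordinates). Camera axes: x right, y up, looking along -z (the intrinsics and any distortion apply to the point x, -y, -z); pixel columns grow to the right and rows downward; lengths in m; the calibration is good to about 2 mm. A picture is of the moment at which its call begins: read the wrist's pose just before it. camera_params takes no time and is no camera call; for the wrist camera it gives the pose at the moment of the call.
- env.hand_in(): hands the job in; it is judged then, once.
The state is a dict: "clock": time; "joint_pos": joint angles; "qvel": joint speeds; "tau": joint torques, N m; "tcp_pos": TCP position; "orientation": TCP orientation; "wrist_force": force on the tool from outside, world axes, zero at the start; "ft_torque": the same for the moment, N m; "finger_gap": finger opening in m; "grip_force": force on a finger pad.
Only numpy, scipy, OpenCV 4.12 (cv2) and the standard library are available. Lean on these libraries where they do the work, as an engineer would, in place of code of your own. Each camera call takes 0.05 s, during which the arm holds its last target. There are 200 camera calls.

TASK

Take a dipstick reading on the small blue vacuum pump: pull the red transit plug out of its slanting dipstick tube and leave it lying in the steel drip tray, then slide the yellow-handled dipstick down the tube until its collar stops on the mouth, and draw it right out again. Finish with the dipstick still in the gripper, held still in the air, level and with its marks facing up, its tip roughly 10 cm above the middle of the drip tray so that it can be read and drips fall in the tray. Leave the amber bottle, timer, valve manifold and yellow label roll standing round the work where they are.

Things in the scene. Friction and masses are not known exactly. Their poses are not given: they have to be found in the camera images.
- pump: Blue and grey vacuum pump, 126 x 290 x 187 mm, fixed. Origin at the centre of its foot on the bench; y runs along the motor to the end with the dipstick tube, z up. The round steel tube climbs from the +y end face outwards in the pump's y-z plane, 40 degrees above level; its mouth is at [-0.022, 0.230, 0.1335] in the pump's frame, 80 mm (level) clear of the casing, which is 140 mm high.
- tube_mouth (a point): Centre of the dipstick tube's mouth, in the plane of its flat lip, 134 mm above the bench; z points out of the tube along its axis (40 degrees above level), x is level. The lip is 28 mm in diameter; inside, a funnel 22 mm wide narrows within 12 mm to a bore of 13 mm. The tube is 105 mm long, free to its lower end.
- dipstick: Dipstick, about 100 g: steel rod 8 mm thick, rounded tip; yellow collar 30 x 30 x 7 mm; handle of 18 x 18 mm section; end flange 30 x 30 x 6 mm. Origin on the axis in the collar face that stops on the lip; x points to the handle (tip x = -95 mm, handle 7 to 49, end 55), z is the marked side. Starts lying level on the bench, marks up, axis 15 mm high.
- dipstick_tip (a point): Tip of the dipstick's rod, 95 mm from the collar's sealing face; axes as the dipstick's. The low and high marks lie 7 and 29 mm from it.
- dipstick_grip (a point): Middle of the dipstick's yellow handle, on the axis, 28 mm from the collar's sealing face: the place to hold it (18 mm wide). Axes as the dipstick's.
- plug: Red transit plug, 20 g, 72 mm long: a ribbed round knob 16 mm in diameter and 33 mm long, a flange 27 mm in diameter and 3 mm thick, and a stem 11 mm in diameter that reaches 36 mm into the tube with 1 mm of clearance. Origin on its axis in the underside of the flange; z points to the knob. It starts loosely in the tube, flange on the lip, and pulls straight out.
- plug_grip (a point): Middle of the plug's knob, on its axis, 22 mm from the underside of the flange; axes as the plug's.
- tray: Rectangular stainless drip tray, loose, 400 g, 110 mm (x) by 150 mm (y), walls 3 mm thick and 22 mm high, floor 3 mm. Origin at the centre of its underside.
- oil_bottle: Amber bottle with a blue cap, 88 mm in diameter, 192 mm tall; origin at the centre of its underside. To be left alone.
- timer: White digital bench timer standing on edge, 21 x 62 x 66 mm; origin at the centre of its underside. To be left alone.
- manifold: White plastic valve manifold with two yellow taps on a round foot, 48 x 94 x 69 mm; origin at the centre of its underside. To be left alone.
- label_roll: Roll of yellow label tape lying flat, 66 mm in diameter, 25 mm high; origin at the centre of its underside. To be left alone.
There are look-alikes about, which are no part of the job. Of the things that look like the plug, the smaller one is meant.

How it is judged:
On the way, in this order (a step that is already met when the one before it is completed fails the run):
1. the red plug is out of the tube and lies released in the drip tray (x of plug in the frame of tray between -0.053 and 0.053 m and y of plug in the frame of tray between -0.073 and 0.073 m and height (world z) of plug below 0.03 m and contact force between plug and the fingers below 0.1 N and linear speed of plug below 0.05 m/s), for 0.2 s.
2. the dipstick is in the tube with its collar stopped on the mouth (z of dipstick in the frame of tube_mouth below 0.003 m and distance between dipstick and tube_mouth below 0.008 m and angle between the x axis of dipstick and the z axis of tube_mouth, either way round below 0.12 rad and contact force between dipstick and the fingers above 0.5 N), for 0.2 s.
3. the dipstick is drawn right out of the tube, still held (z of dipstick_tip in the frame of tube_mouth above 0.005 m and contact force between dipstick and the fingers above 0.5 N), for 0.1 s.
At the end, for the whole second after the job is handed in: The red plug lies released in the tray; the dipstick is held by the fingers, still and touching neither pump, tray nor plug, level within about 9.5 degrees, marks up within 17 degrees, its tip within 50 mm (level distance) of the tray's centre and 50 to 250 mm above the bench (all of step 1 and contact force between dipstick and the fingers above 1 N and contact force between dipstick and pump below 0.2 N and contact force between dipstick and tray below 0.2 N and contact force between dipstick and plug below 0.2 N and angle between dipstick's own x axis and vertical between 1.4 and 1.74 rad and angle between dipstick's own z axis and vertical below 0.3 rad and horizontal distance between dipstick_tip and tray below 0.05 m and height (world z) of dipstick_tip between 0.05 and 0.25 m and linear speed of dipstick below 0.03 m/s); the arm keeps its last pose, push and grip.
It fails at once if the amber bottle is pushed more than 30 mm from its place or toppled (distance of oil_bottle from where it was at the start of the episode above 0.03 m or angle between oil_bottle's own z axis and vertical above 0.5 rad).
It fails at once if the timer is pushed more than 30 mm from its place or toppled (distance of timer from where it was at the start of the episode above 0.03 m or angle between timer's own z axis and vertical above 0.5 rad).
It fails at once if the valve manifold is pushed more than 30 mm from its place or toppled (distance of manifold from where it was at the start of the episode above 0.03 m or angle between manifold's own z axis and vertical above 0.5 rad).
It fails at once if the label roll is pushed more than 30 mm from its place or toppled (distance of label_roll from where it was at the start of the episode above 0.03 m or angle between label_roll's own z axis and vertical above 0.5 rad).
It also fails if it takes over 58 s, if anything falls off the work surface, if the arm or the gripper's body presses on something with over 40 N, if the wrist force passes 120 N, or if a joint passes its speed limit or range.

## Working session

There is one attempt and no reset: what is moved stays moved. The work goes in short steps, Python scripts to look and compute and a tool call to move; the robot and the scene stay as the last step left them, time stands still between calls to the robot, and variables do not carry over. Pictures are saved under pics/ and viewed, at most 10 in all, crops included, and the job is handed in when it is done.

Besides the shell and the picture viewer there is one more tool, called after "Emit:" as a command line: name --argument value ..., lists and objects as JSON in quotes. step_arm: Moves the arm, as the interface text tells. Its arguments: {"type":"object","properties":{"moves":{"type":"array"},"grip_force":{"type":"number"}},"required":["moves"]}

```bash
mkdir -p pics
cat > h.py <<'E'
import numpy as np, cv2
from workcell import telemetry, imaging, env
from scipy.spatial.transform import Rotation as R
def shot(n,f):
    p=imaging.camera_params(n); im=imaging.read_camera(n); cv2.imwrite('pics/'+f+'.png',im[:,:,::-1]); np.savez('pics/'+f+'.npz',K=p['camera_matrix'],D=p['D'],T=p['pose']); return im
def par(f):
    d=np.load('pics/'+f+'.npz'); return np.array(d['K'],float),np.array(d['D'],float),d['T']
def ray(f,uv):
    K,D,T=par(f); q=cv2.undistortPoints(np.array([[uv]],float),K,D)[0,0]
    d=T[:3,:3]@np.array([q[0],-q[1],-1]); return T[:3,3],d/np.linalg.norm(d)
def atz(f,uv,z):
    o,d=ray(f,uv); return o+d*(z-o[2])/d[2]
def tri(a,ua,b,ub):
    o1,d1=ray(a,ua);o2,d2=ray(b,ub)
    s=np.linalg.lstsq(np.c_[d1,-d2],o2-o1,rcond=None)[0]; p,q=o1+s[0]*d1,o2+s[1]*d2
    return (p+q)/2,np.linalg.norm(p-q)
def proj(f,P):
    K,D,T=par(f); P=np.atleast_2d(P); c=(P-T[:3,3])@T[:3,:3]; c=c*[1,-1,-1]
    return cv2.projectPoints(c,np.zeros(3),np.zeros(3),K,D)[0][:,0]
def pose():
    s=telemetry.get_state(); q=s['orientation']; return np.array(s['tcp_pos']),R.from_quat([q[1],q[2],q[3],q[0]])
def delta(P,Rt):
    p,r=pose(); print('shift mm',(r.inv().apply(np.array(P)-p)*1000).round(1),'turn',(r.inv()*Rt).as_rotvec().round(4))
def crop(f,g,x0,y0,x1,y1):
    im=cv2.imread('pics/'+f+'.png')[y0:y1,x0:x1]; k=min(800/(x1-x0),600/(y1-y0)); cv2.imwrite('pics/'+g+'.png',cv2.resize(im,None,fx=k,fy=k,interpolation=cv2.INTER_CUBIC)); print('scale',k)
E
python3 - <<'E'
from h import *
a=[shot(n,n+'0') for n in ('scene','top')]
s=telemetry.get_state();print(s)
for n in('scene','top'):print(par(n+'0'))
E
```

```text
{'clock': 0.1, 'joint_pos': array([ 1.07339151e+00,  3.13909382e-01,  4.51199669e-02,  1.30357761e+00,
       -1.18700345e-06,  1.43116876e+00]), 'qvel': array([ 1.55323582e-04, -5.80445570e-04,  2.52286604e-03, -6.94930363e-04,
        2.08420731e-03,  2.01599924e-06]), 'tau': array([ 1.97893307e-03, -4.81726277e+01,  2.99244153e+01,  1.27064230e-02,
       -7.58307874e-05, -1.52076291e-05]), 'tcp_pos': array([0.20117715, 0.53819728, 0.23051828]), 'orientation': array([-2.45374607e-04,  1.77935984e-01,  9.84041752e-01, -7.46033131e-04]), 'wrist_force': array([-0.55020967,  0.36220723,  0.89731032]), 'ft_torque': array([0.00468042, 0.01917403, 0.04506537]), 'grip_force': 0.0, 'finger_gap': 0.08565974618846002}
(array([[391.42975849,   0.        , 281.90082217],
       [  0.        , 391.42975849, 201.72160374],
       [  0.        ,   0.        ,   1.        ]]), array([-0.06000274,  0.        ,  0.        ,  0.        ,  0.        ]), array([[ 0.81533619,  0.41286382, -0.40591916,  0.12556919],
       [-0.57898278,  0.57846659, -0.57459146, -0.51190071],
       [-0.00241735,  0.70350542,  0.71068579,  0.93050221],
       [ 0.        ,  0.        ,  0.        ,  1.        ]]))
(array([[477.46750845,   0.        , 280.96695328],
       [  0.        , 477.46750845, 208.46055464],
       [  0.        ,   0.        ,   1.        ]]), array([0.01701699, 0.        , 0.        , 0.        , 0.        ]), array([[ 0.01176   ,  0.99385163, -0.11009379,  0.47162922],
       [-0.99992835,  0.01144232, -0.00351691,  0.1298297 ],
       [-0.00223556,  0.11012726,  0.99391498,  1.27572451],
       [ 0.        ,  0.        ,  0.        ,  1.        ]]))
```

View pics/scene0.png

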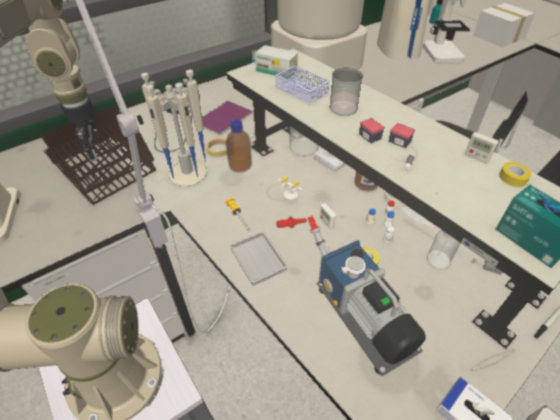

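View pics/top0.png

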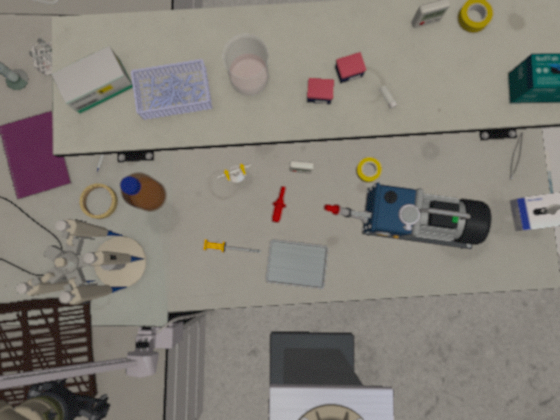

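The scene view shows the pump (370,300), plug in the tube (315,228), a red look-alike (290,222), dipstick (237,212) and tray (258,257). In the top view the plug is at (332,209), dipstick (230,248), tray (297,263), bottle (145,190), manifold (237,173), timer (302,166) and roll (369,169).

Run:
```python
from h import *
crop('top0','tc',190,150,400,300)
crop('scene0','sc',215,160,395,290)
```

```text
scale 3.8095238095238093
scale 4.444444444444445
```

View pics/tc.png

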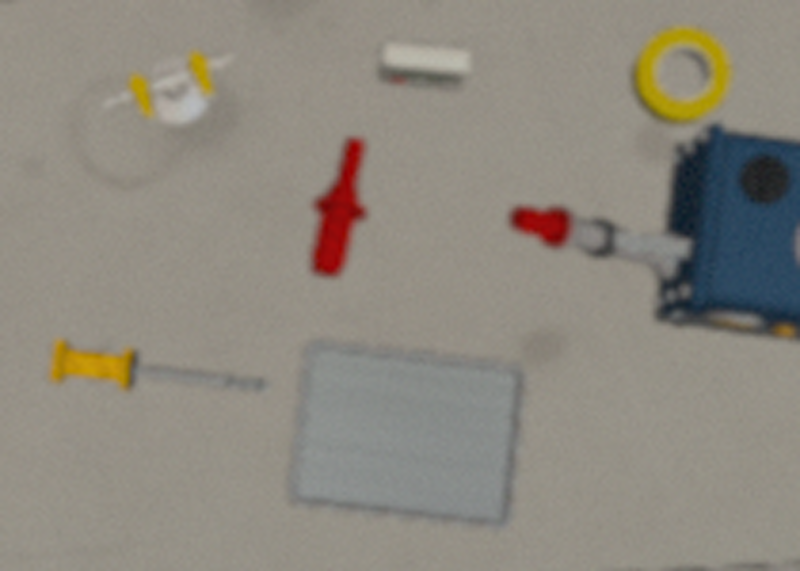

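View pics/sc.png

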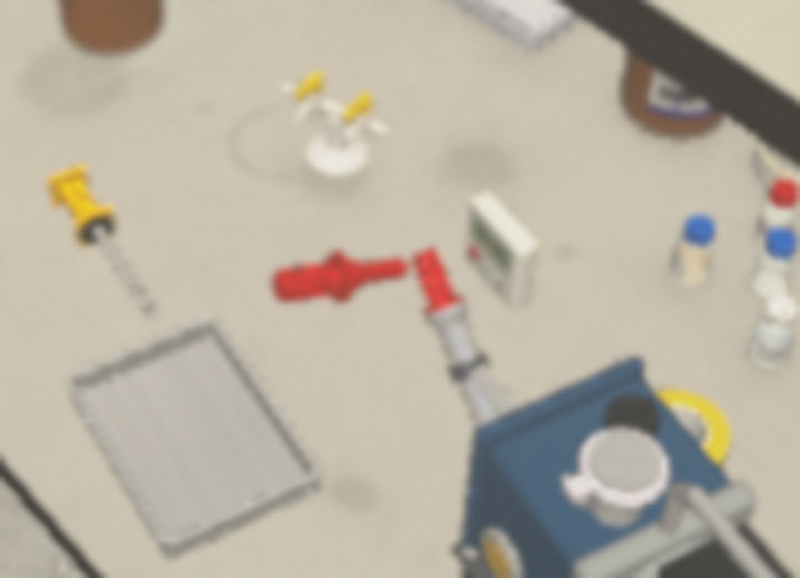

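Run:
```python
from h import *
t=lambda x,y:(190+x/3.8095,150+y/3.8095)
s=lambda x,y:(215+x/4.4444,160+y/4.4444)
c=[atz('top0',t(*p),.022) for p in [(308,342),(522,366),(505,522),(292,500)]]
print('tray top',np.mean(c,0),[x.round(3) for x in c])
c=[atz('scene0',s(*p),.022) for p in [(72,384),(210,322),(318,484),(170,556)]]
print('tray scn',np.mean(c,0),[x.round(3) for x in c])
for n,p,q in [('flangeend',(55,362),(70,188)),('collar',(131,368),(97,222)),('tip',(267,384),(152,311))]:
    print(n,atz('top0',t(*p),.015).round(4),atz('scene0',s(*q),.015).round(4))
for n,p,q in [('knobend',(515,219),(427,255)),('flange',(560,227),(449,307))]:
    print(n,tri('top0',t(*p),'scene0',s(*q)))
print('mouth',atz('top0',t(563,227),.135),atz('scene0',s(450,308),.135))
# obstacles
print('timer',atz('top0',t(425,55),.066),'roll',atz('top0',t(684,74),.025),'lookalike',atz('top0',t(338,208),.015),'manif',atz('top0',t(180,95),.03),'pumpcorner',atz('top0',t(715,128),.14),atz('top0',t(690,310),.14))
print('bottle',atz('top0',(131,184),.19))
print('bench edge',atz('top0',(300,302),0),'shelf edge',[atz('top0',(300,143),z) for z in(.3,.4)])
```

```text
tray top [0.46677719 0.09139827 0.022     ] [array([0.528, 0.16 , 0.022]), array([0.513, 0.013, 0.022]), array([0.407, 0.024, 0.022]), array([0.42 , 0.169, 0.022])]
tray scn [0.45897921 0.07934782 0.022     ] [array([0.416, 0.159, 0.022]), array([0.52 , 0.15 , 0.022]), array([ 0.502, -0.   ,  0.022]), array([0.398, 0.009, 0.022])]
flangeend [0.5121 0.3347 0.015 ] [0.5099 0.3239 0.015 ]
collar [0.5085 0.2821 0.015 ] [0.5084 0.2823 0.015 ]
tip [0.4986 0.1879 0.015 ] [0.4959 0.187  0.015 ]
knobend (array([0.60155951, 0.02781454, 0.14676889]), np.float64(0.0031485894913565898))
flange (array([ 0.59783994, -0.00167826,  0.1288885 ]), np.float64(0.0008456411701059572))
mouth [ 0.5968319  -0.00263624  0.135     ] [ 0.59461831 -0.00671903  0.135     ]
timer [0.72027164 0.08242481 0.066     ] roll [ 0.71720883 -0.09983847  0.025     ] lookalike [0.62153476 0.14037167 0.015     ] manif [0.69750615 0.25093305 0.03      ] pumpcorner [ 0.66023867 -0.09796725  0.14      ] [ 0.54507739 -0.08118262  0.14      ]
bottle [0.64448855 0.47902405 0.19      ]
bench edge [0.36609995 0.08139695 0.        ] shelf edge [array([0.71759771, 0.09518212, 0.3       ]), array([0.69238891, 0.09873308, 0.4       ])]
```

Run:
```python
from h import *
p=[[.201,.538,.231],[.201,.538,.4],[0,0,.3]]
print(proj('scene0',p).round(),proj('top0',p).round())
for a,b in [((150,205),(148,360)),((150,205),(145,340)),((128,125),(145,340)),((128,125),(148,360)),((128,125),(40,372))]: print(tri('top0',b,'scene0',a))
print('pipette', tri('top0',(110,258),'scene0',(185,160)))
im=np.zeros((600,800,3),np.uint8)
im[:300,:400]=cv2.resize(cv2.imread('pics/scene0.png')[80:260,20:260],(400,300))
im[:300,400:]=cv2.resize(cv2.imread('pics/top0.png')[240:420,0:240],(400,300))
shot('wrist','w0'); im[300:,:400]=cv2.resize(cv2.imread('pics/w0.png'),(400,300))
cv2.imwrite('pics/m0.png',im)
```

```text
[[ 96. 152.]
 [ 75. 101.]
 [ 63. 312.]] [[ 87. 389.]
 [ 47. 414.]
 [347. 511.]]
(array([0.2539325 , 0.44365009, 0.05815104]), np.float64(0.06104697675754476))
(array([0.27707071, 0.47509957, 0.01508301]), np.float64(0.022102463306465828))
(array([0.30475681, 0.39074127, 0.36265314]), np.float64(0.03856953416273268))
(array([0.28676197, 0.37331208, 0.37976995]), np.float64(0.008155377020093694))
(array([0.28310168, 0.5941261 , 0.27118864]), np.float64(0.08558609553952837))
pipette (array([0.47222372, 0.57063024, 0.04848109]), np.float64(0.006838975191553571))
```

View pics/m0.png

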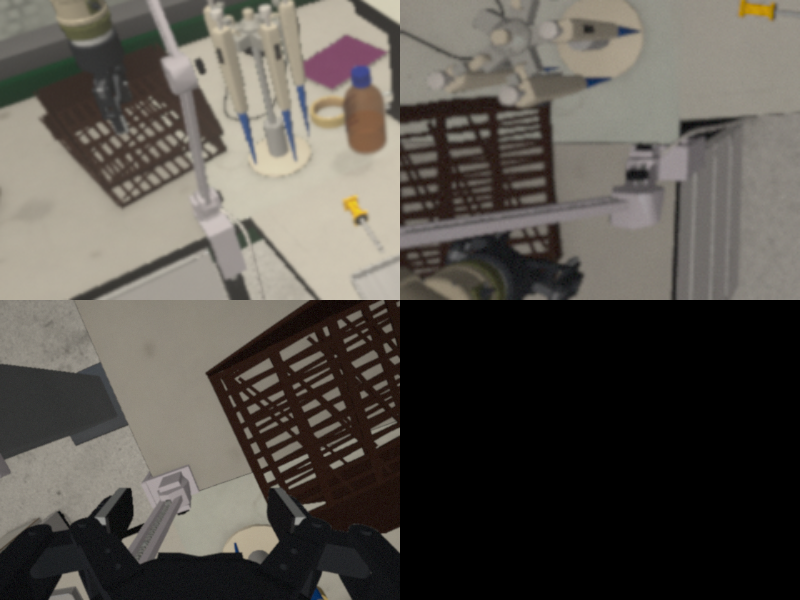

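The wrist view and these crops show a clamped lamp post (elbow about (0.29,0.37,0.38)) between the hand and the work, so I retract first and then swing inside it.

Emit:
step_arm --moves '[[[0, -35, 0], [0, 0, 0], 85], [[0, -70, 0], [0, 0, 0], 85], [[0, -105, 0], [0, 0, 0], 85], [[0, -140, 0], [0, 0, 0], 85], [[0, -172, 0], [0, 0, 0], 85], [[0, -205, 0], [0, 0, 0], 85], [[0, -205, 0], [0, 0, 0], 85]]'

```text
clock: 0.73
tcp_pos: [0.1264, 0.341, 0.2307]
orientation: [-0.001, 0.178, 0.984, -0.002]
wrist_force: [-0.6, -1.2, -0.1]
finger_gap: 0.0851
grip_force: 0.0
```

Emit:
step_arm --moves '[[[-40.6, -2.2, 0], [0, 0, 0.11], 85], [[-80.7, -8.9, 0], [0, 0, 0.22], 85], [[-119.9, -20, 0], [0, 0, 0.33], 85], [[-157.6, -35.2, 0], [0, 0, 0.44], 85], [[-193.4, -54.6, 0], [0, 0, 0.55], 85], [[-226.8, -77.7, 0], [0, 0, 0.66], 85], [[-257.6, -104.4, 0], [0, 0, 0.77], 85], [[-285.2, -134.2, 0], [0, 0, 0.88], 85]]'

```text
clock: 1.4
tcp_pos: [0.3514, 0.1193, 0.2313]
orientation: [0.0, 0.582, 0.813, 0.0]
wrist_force: [0.2, 0.3, -0.1]
finger_gap: 0.0851
grip_force: 0.0
```

```bash
cat >> h.py <<'E'
def frame(yaw,el):
    h=np.array([np.sin(yaw),np.cos(yaw),0]); x=h*np.cos(el)+[0,0,np.sin(el)]; y=np.array([np.cos(yaw),-np.sin(yaw),0]); return R.from_matrix(np.c_[x,y,np.cross(x,y)])
E
python3 - <<'E'
from h import *
e=np.radians(40)
F=frame(np.radians(7.5),e); a,_,d=F.as_matrix().T
G=np.array([.597,-.003,.1335])+.022*a
print(G,d); delta(G-d*.085,F)
E
```

```text
[0.59919976 0.0137088  0.14764133] [ 0.08390062  0.63728847 -0.76604444]
shift mm [-228.8  176.4   18.8] turn [-0.159   0.6854  0.4401]
```

Emit:
step_arm --moves '[[[-29, 22, 0], [-0.02, 0.085, 0.055], 85], [[-57, 44, 0], [-0.04, 0.17, 0.11], 85], [[-86, 66, 0], [-0.06, 0.257, 0.165], 85], [[-114, 88, 5], [-0.08, 0.342, 0.22], 85], [[-143, 110, 8], [-0.1, 0.428, 0.275], 85], [[-172, 132, 12], [-0.12, 0.514, 0.33], 85], [[-200, 154, 16], [-0.14, 0.6, 0.385], 85], [[-229, 176, 19], [-0.159, 0.685, 0.44], 85]]'

```text
clock: 2.07
tcp_pos: [0.5927, -0.0399, 0.2117]
orientation: [-0.227, 0.706, 0.62, 0.258]
wrist_force: [1.1, 0.4, 1.1]
finger_gap: 0.0847
grip_force: 0.0
```

Run:
```python
from h import *
shot('wrist','w1'); p,r=pose(); print(p,r.as_matrix().round(3)); print(telemetry.get_state()['joint_pos'])
F=frame(np.radians(7.5),np.radians(40)); a,_,d=F.as_matrix().T
m=np.array([.597,-.003,.1335]); print(proj('w1',[m,m+.003*a,m+.036*a]))
```

```text
[ 0.59634086 -0.04526666  0.20259932] [[ 0.11   0.991  0.081]
 [ 0.752 -0.136  0.645]
 [ 0.65  -0.01  -0.76 ]]
[-0.52494042  0.53112662  0.11104803  1.47251895  0.64171755  1.07832282]
[[278.79314923 247.63471719]
 [278.7892691  243.94413144]
 [278.74607099 201.62641262]]
```

View pics/w1.png

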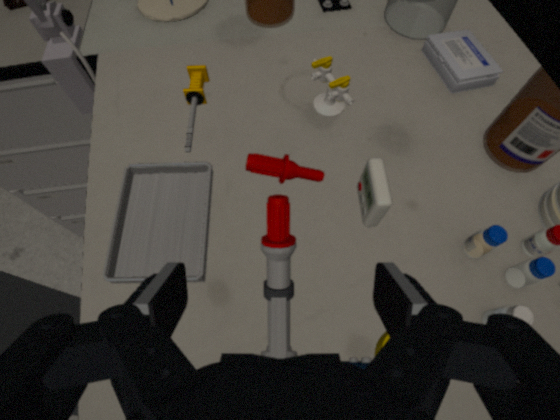

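The plug sits right on the prediction (knob end (278,198), flange (279,241)). I go straight in and grip.

Emit:
step_arm --moves '[[[0, 0, 30], [0, 0, 0], 60], [[0, 0, 60], [0, 0, 0], 50], [[0, 0, 85], [0, 0, 0], 45], [[0, 0, 101], [0, 0, 0], 45], [[0, 0, 101], [0, 0, 0], 12], [[0, 0, 101], [0, 0, 0], 8], [[0, 0, 101], [0, 0, 0], 8], [[0, 0, 101], [0, 0, 0], 8]]' --grip_force 30

```text
clock: 2.78
tcp_pos: [0.5999, 0.0255, 0.136]
orientation: [-0.225, 0.705, 0.622, 0.256]
wrist_force: [-0.3, 0.0, 0.4]
finger_gap: 0.0148
grip_force: 29.9
```

Run:
```python
from h import *
c=[atz('w1',p,.022) for p in [(130,164),(213,163),(205,279),(107,280)]]
print('tray',np.mean(c,0),[x.round(3) for x in c])
for p,z in [((198,66),.015),((195,97),.015),((188,150),.015)]: print(atz('w1',p,z).round(4))
print(telemetry.get_state()['wrist_force'],pose()[0])
```

```text
tray [0.47048086 0.08996077 0.022     ] [array([0.424, 0.172, 0.022]), array([0.532, 0.158, 0.022]), array([0.517, 0.009, 0.022]), array([0.408, 0.021, 0.022])]
[0.514  0.3496 0.015 ]
[0.5088 0.2838 0.015 ]
[0.4983 0.1886 0.015 ]
[-0.26313996  0.03279065  0.38757248] [0.59985688 0.02546661 0.13599664]
```

Emit:
step_arm --moves '[[[10, 0, 0], [0, 0, 0], 8], [[25, 0, 0], [0, 0, 0], 8], [[45, 0, 0], [0, 0, 0], 8], [[70, 0, 0], [0, 0, 0], 8], [[90, 0, 0], [0, 0, 0], 8], [[90, 0, 0], [0, 0, 0], 8]]'

```text
clock: 3.28
tcp_pos: [0.6089, 0.0979, 0.1976]
orientation: [-0.224, 0.703, 0.623, 0.258]
wrist_force: [0.2, -0.1, 0.6]
finger_gap: 0.0146
grip_force: 29.9
```

Run:
```python
from h import *
shot('wrist','w2');p,r=pose(); print(p)
F=frame(np.radians(6),0)
# plug grip over tray; plug origin = grip -22mm along x
delta([.467,.105,.09],F); print(telemetry.get_state()['finger_gap'])
```

```text
[0.60845842 0.09664329 0.19584701]
shift mm [ -74.5 -141.9   74.9] turn [ 0.0107 -0.6968 -0.0158]
0.014807636178207387
```

View pics/w2.png

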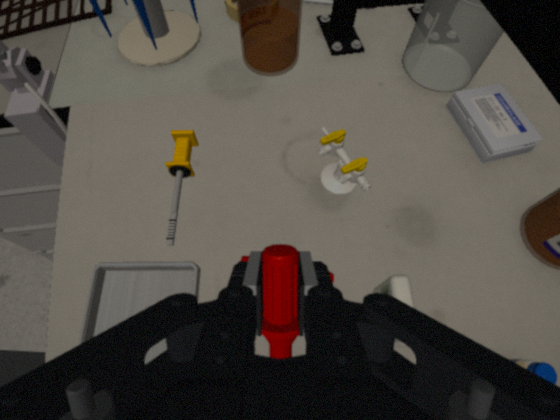

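The plug is out, held squarely at (280,290). On to the tray.

Emit:
step_arm --moves '[[[-9, -20, 0], [0, -0.09, 0], 8], [[-19, -40, 5], [0, -0.18, 0], 8], [[-28, -60, 12], [0, -0.27, 0], 8], [[-37, -80, 22], [0, -0.36, 0], 8], [[-47, -100, 35], [0, -0.45, 0], 8], [[-56, -115, 48], [0, -0.54, 0], 8], [[-66, -130, 62], [0, -0.63, 0], 8], [[-74.5, -142, 75], [0.01, -0.697, -0.016], 8]]'

```text
clock: 4.0
tcp_pos: [0.4644, 0.1039, 0.0875]
orientation: [-0.0, 0.744, 0.668, -0.002]
wrist_force: [0.2, 1.0, -0.5]
finger_gap: 0.0148
grip_force: 30.0
```

Emit:
step_arm --moves '[[[0, 0, 20], [0, 0, 0], 8], [[0, 0, 40], [0, 0, 0], 8], [[0, 0, 55], [0, 0, 0], 8], [[0, 0, 62], [0, 0, 0], 8], [[0, 0, 62], [0, 0, 0], 8]]'

```text
clock: 4.42
tcp_pos: [0.4637, 0.1036, 0.024]
orientation: [-0.003, 0.744, 0.668, -0.003]
wrist_force: [-0.2, 0.2, 0.1]
finger_gap: 0.0144
grip_force: 30.0
```

Emit:
step_arm --moves '[[[0, 0, 10], [0, 0, 0], 8], [[0, 0, 17], [0, 0, 0], 8], [[0, 0, 17.5], [0, 0, 0], 8], [[0, 0, 17.5], [0, 0, 0], 22], [[0, 0, 17.5], [0, 0, 0], 26], [[0, 0, 17.5], [0, 0, 0], 32], [[0, 0, 17.5], [0, 0, 0], 32]]'

```text
clock: 5.0
tcp_pos: [0.4657, 0.1039, 0.0085]
orientation: [-0.002, 0.744, 0.668, -0.001]
wrist_force: [-1.0, -0.6, -0.1]
finger_gap: 0.0321
grip_force: 0.0
```

Run:
```python
from h import *
p,r=pose(); print(p,telemetry.get_state()['finger_gap'],telemetry.get_state()['wrist_force'])
u=np.array([.5116,.333])-np.array([.4983,.1882]); print(np.degrees(np.arctan2(*u)))
u/=np.linalg.norm(u); col=np.array([.5087,.283]); g=col+u*.028; print(g)
F=frame(np.arctan2(*u),0); delta([g[0],g[1],.12],F);delta([g[0],g[1],.004],F)
```

```text
[0.46571475 0.10392024 0.00853142] 0.03214466963561687 [-1.03656544 -0.63443755 -0.13211481]
5.247939675608379
[0.51126104 0.31088263]
shift mm [ 210.7   22.7 -111.4] turn [-0.0036 -0.0006 -0.016 ]
shift mm [210.7  23.1   4.6] turn [-0.0036 -0.0006 -0.016 ]
```

Emit:
step_arm --moves '[[[0, 0, -30], [0, 0, 0], 34], [[0, 0, -65], [0, 0, 0], 50], [[15, 3, -95], [0, 0, 0], 60], [[55, 8, -110], [0, 0, -0.01], 60], [[95, 12, -111], [0, 0, -0.016], 60], [[135, 16, -111], [0, 0, -0.016], 60], [[175, 20, -111], [0, 0, -0.016], 60], [[210.7, 23, -111], [0, 0, -0.016], 60]]'

```text
clock: 5.67
tcp_pos: [0.5117, 0.3133, 0.1197]
orientation: [-0.002, 0.739, 0.674, -0.001]
wrist_force: [1.2, -0.5, -0.5]
finger_gap: 0.0598
grip_force: 0.0
```

Run:
```python
from h import *
shot('wrist','w3');shot('scene','s3');shot('top','t3');p,r=pose(); print(p)
im=np.zeros((600,800,3),np.uint8)
im[:300,:400]=cv2.imread('pics/w3.png')[120:420,80:480]
im[300:,:400]=cv2.resize(cv2.imread('pics/s3.png')[175:295,190:350],(400,300))
im[:300,400:]=cv2.resize(cv2.imread('pics/t3.png')[190:310,190:350],(400,300))
cv2.imwrite('pics/m3.png',im)
g=[.5113,.3109,.015]; print(proj('w3',g), proj('w3',[[.5087,.283,.015],[.4983,.1882,.015]]))
```

```text
[0.51125765 0.31327803 0.11878571]
[[279.83022432 215.62009724]] [[279.79860868 247.97250927]
 [278.01446712 344.34768969]]
```

View pics/m3.png

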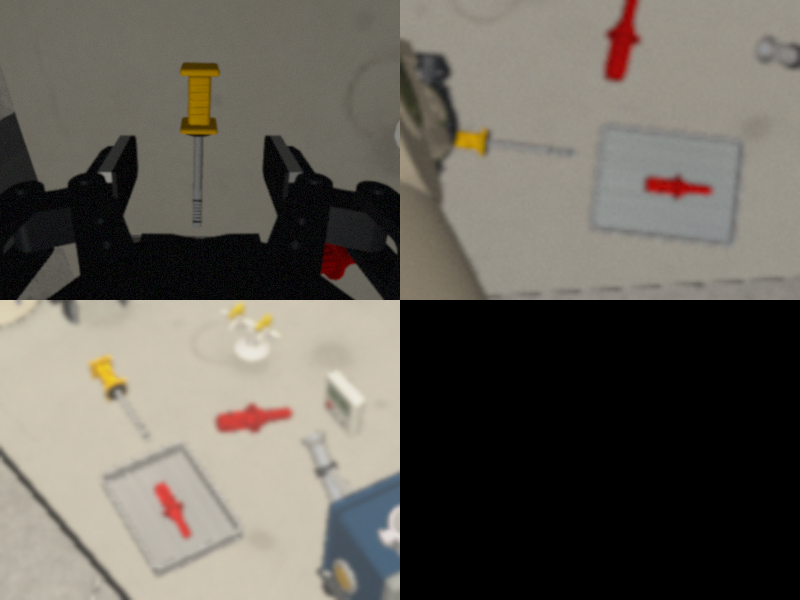

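Plug lies in the middle of the tray; dipstick handle is at (279,218) in the wrist view, as predicted. Grasping it.

Emit:
step_arm --moves '[[[-1, 0, 35], [0, 0, 0], 60], [[-1, 0, 70], [0, 0, 0], 50], [[-1, 0, 98], [0, 0, 0], 45], [[-1, 0, 114], [0, 0, 0], 45], [[-1, 0, 114], [0, 0, 0], 30], [[-1, 0, 114], [0, 0, 0], 10], [[-1, 0, 114], [0, 0, 0], 8], [[-1, 0, 114], [0, 0, 0], 8]]' --grip_force 60

```text
clock: 6.48
tcp_pos: [0.512, 0.31, 0.0068]
orientation: [-0.001, 0.739, 0.674, -0.0]
wrist_force: [0.4, 0.6, -1.2]
finger_gap: 0.0166
grip_force: 62.3
```

Emit:
step_arm --moves '[[[0, 0, 0], [0, 0, 0], 8], [[0, 0, -20], [0, 0, 0], 8], [[0, 0, -60], [0, 0, 0], 8], [[0, 0, -100], [0, 0, 0], 8], [[0, 0, -140], [0, 0, 0], 8], [[0, 0, -170], [0, 0, 0], 8], [[0, 0, -170], [0, 0, 0], 8]]'

```text
clock: 7.07
tcp_pos: [0.5153, 0.3116, 0.1841]
orientation: [0.0, 0.739, 0.674, 0.005]
wrist_force: [0.9, -0.4, -0.7]
finger_gap: 0.0163
grip_force: 62.5
```

Run:
```python
from h import *
shot('wrist','w4');shot('scene','s4');shot('top','t4');p,r=pose(); print(p,r.as_matrix().round(4))
im=np.zeros((600,800,3),np.uint8)
im[:300,:400]=cv2.imread('pics/w4.png')[120:420,80:480]
im[300:,:400]=cv2.resize(cv2.imread('pics/s4.png')[120:240,150:310],(400,300))
im[:300,400:]=cv2.resize(cv2.imread('pics/t4.png')[190:310,170:330],(400,300))
cv2.imwrite('pics/m4.png',im)
x,y,z=r.as_matrix().T
g=p-.0115*z; print('pred tip',proj('w4',g-.122*x),proj('s4',g-.122*x),proj('t4',g-.122*x),'coll',proj('w4',[g-.028*x+.015*y*s+.015*z for s in (-1,1)]),proj('s4',g-.028*x))
```

```text
[0.5115414  0.30989883 0.17566001] [[ 0.0912  0.9958 -0.003 ]
 [ 0.9958 -0.0912  0.0015]
 [ 0.0013 -0.0032 -1.    ]]
pred tip [[273.89368884 457.61404481]] [[246.49488687 188.42265252]] [[256.42537309 248.31494734]] coll [[245.78052522 309.42083659]
 [299.97997792 309.09187819]] [[232.11479082 169.29275291]]
```

View pics/m4.png

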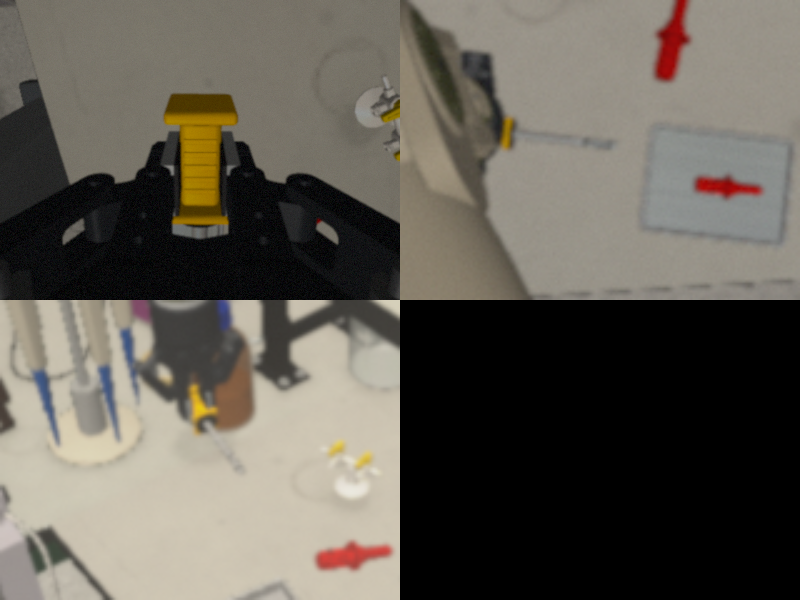

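Run:
```python
from h import *
print(tri('t3',(337.2,210),'s3',(316.4,230.2)),atz('t3',(337.2,210),.1335),atz('s3',(316.4,230.2),.1335))
m=np.array([.597,-.003,.1335])
for yw in (6,7.5,9):
    a,_,d=frame(np.radians(yw),np.radians(40)).as_matrix().T; print(yw,proj('w1',[m,m-.04*a,m-.09*a]).round(1).tolist())
F=frame(np.radians(7.5),np.radians(40)); a,_,d=F.as_matrix().T
tip=m+.045*a; T=tip+.122*a+.0115*d; print(T); delta(T,F)
for im,n,b in (('t3','top',(325,200,345,225)),('s3','scene',(305,220,330,250))): pass
x0=[(cv2.imread('pics/t3.png')[200:220,325:365],),(cv2.imread('pics/s3.png')[222:252,300:340],)]
o=np.hstack([cv2.resize(i[0],(400,300) if k else (400,200)) if k else cv2.copyMakeBorder(cv2.resize(i[0],(400,200)),0,100,0,0,0) for k,i in enumerate(x0)])
cv2.imwrite('pics/m5.png',o)
```

```text
(array([ 0.5977141 , -0.00287943,  0.12534383]), np.float64(0.0019865599108389313)) [ 0.59598325 -0.00139516  0.1335    ] [ 0.59383715 -0.00846597  0.1335    ]
6 [[278.8, 247.6], [279.8, 294.4], [281.0, 346.9]]
7.5 [[278.8, 247.6], [278.8, 294.4], [278.9, 346.9]]
9 [[278.8, 247.6], [277.8, 294.4], [276.8, 346.9]]
[0.614663   0.13116379 0.23203602]
shift mm [-168.5  118.8  -57. ] turn [-0.0169  0.6968  0.0368]
```

View pics/m5.png

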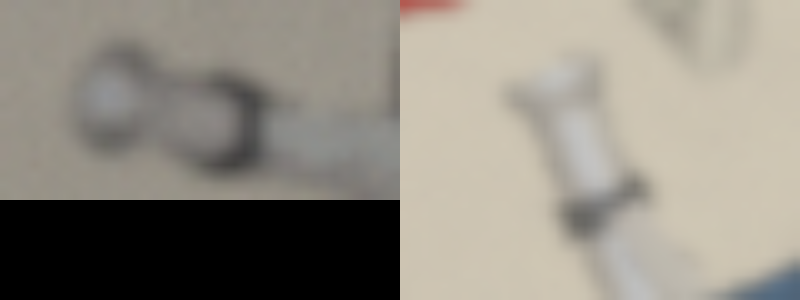

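The lip shows at about (335.5,209.8) in the top picture and (315.5,229.5) in the scene picture.

Run:
```python
from h import *
print(tri('t3',(335.5,209.8),'s3',(315.5,229.5)),atz('t3',(335.5,209.8),.1335),atz('s3',(315.5,229.5),.1335))
m=np.array([.597,-.003,.1335]);print(proj('t3',m),proj('s3',m),proj('w1',[m,m+[0,.004,0]]))
```

```text
(array([0.59815655, 0.00118512, 0.12412204]), np.float64(0.0016767105143542275)) [0.59641994 0.00268951 0.1335    ] [ 0.59342375 -0.00514407  0.1335    ]
[[337.86731118 209.58734321]] [[316.03809098 228.41740241]] [[278.79314923 247.63471719]
 [278.12270384 242.71533456]]
```

Emit:
step_arm --moves '[[[0, 0, -20], [0, 0.05, 0], 8], [[-15, 10, -45], [0, 0.13, 0], 8], [[-40, 28, -57], [0, 0.22, 0], 8], [[-66, 46, -57], [0, 0.32, 0.01], 8], [[-92, 65, -57], [-0.01, 0.42, 0.02], 8], [[-118, 83, -57], [-0.013, 0.52, 0.03], 8], [[-144, 101, -57], [-0.015, 0.61, 0.037], 8], [[-168.5, 119, -57], [-0.017, 0.697, 0.037], 8]]' --grip_force 80

```text
clock: 7.88
tcp_pos: [0.6144, 0.1293, 0.2304]
orientation: [-0.227, 0.707, 0.618, 0.258]
wrist_force: [1.3, 0.6, -1.0]
finger_gap: 0.0162
grip_force: 83.5
```

Emit:
step_arm --moves '[[[0, 0, 0], [0, 0, 0], 8], [[0, 0, 0], [0, 0, 0], 8], [[0, 0, 0], [0, 0, 0], 8]]'

```text
clock: 8.13
tcp_pos: [0.614, 0.1308, 0.2294]
orientation: [-0.227, 0.708, 0.618, 0.255]
wrist_force: [-0.2, 1.3, -0.9]
finger_gap: 0.0159
grip_force: 83.6
```

Emit:
step_arm --moves '[[[-15, 0, 0], [0, 0, 0], 8], [[-30, 0, 0], [0, 0, 0], 8], [[-42, 0, 0], [0, 0, 0], 8], [[-50, 0, 0], [0, 0, 0], 8], [[-58, 0, 0], [0, 0, 0], 8], [[-66, 0, 0], [0, 0, 0], 8], [[-66, 0, 0], [0, 0, 0], 8]]'

```text
clock: 8.72
tcp_pos: [0.6076, 0.0801, 0.1877]
orientation: [-0.226, 0.707, 0.619, 0.256]
wrist_force: [0.1, -0.2, -1.0]
finger_gap: 0.0162
grip_force: 83.6
```

```bash
cat > chk.py <<'E'
from h import *
s=telemetry.get_state(); p,r=pose(); m=np.array([.597,-.001,.1335]); F=frame(np.radians(7.5),np.radians(40)); x,y,z=r.as_matrix().T
tip=p-.0115*z-.122*x; print('tip in tube (x=out,y,z)',F.inv().apply(tip-m).round(4),'F tool',r.inv().apply(s['wrist_force']).round(1),'tau',r.inv().apply(s['ft_torque']).round(2),'rot',(F.inv()*r).as_rotvec().round(3))
E
python3 chk.py
```

```text
tip in tube (x=out,y,z) [-0.0245 -0.0004 -0.0005] F tool [-0.8  0.1  0.7] tau [-0.05 -0.7   0.02] rot [ 0.002 -0.001  0.003]
```

Emit:
step_arm --moves '[[[-10, 0, 0], [0, 0, 0], 8], [[-20, 0, 0], [0, 0, 0], 8], [[-30, 0, 0], [0, 0, 0], 8], [[-40, 0, 0], [0, 0, 0], 8], [[-50, 0, 0], [0, 0, 0], 8], [[-58, 0, 0], [0, 0, 0], 8], [[-63, 0, 0], [0, 0, 0], 8], [[-66, 0, 0], [0, 0, 0], 8]]'

```text
clock: 9.38
tcp_pos: [0.6012, 0.03, 0.1457]
orientation: [-0.226, 0.707, 0.619, 0.256]
wrist_force: [-0.6, -0.2, -0.6]
finger_gap: 0.0162
grip_force: 83.6
```

```bash
python3 chk.py
```

```text
tip in tube (x=out,y,z) [-0.0901 -0.0002 -0.0008] F tool [-0.6 -0.5  0.3] tau [-0.   -0.74 -0.02] rot [ 0.001 -0.     0.002]
```

Emit:
step_arm --moves '[[[-2, 0, 0], [0, 0, 0], 8], [[-4, 0, 0], [0, 0, 0], 8], [[-6, 0, 0], [0, 0, 0], 8], [[-6, 0, 0], [0, 0, 0], 8]]'

```text
clock: 9.72
tcp_pos: [0.6011, 0.0284, 0.1447]
orientation: [-0.227, 0.706, 0.619, 0.259]
wrist_force: [-0.7, 7.0, 5.0]
finger_gap: 0.0162
grip_force: 83.6
```

```bash
python3 chk.py
```

```text
tip in tube (x=out,y,z) [-0.0921  0.0002 -0.0005] F tool [ 8.5 -1.6  0.6] tau [ 0.23  1.15 -0.07] rot [ 0.     0.004 -0.   ]
```

Contact force along the axis is 8.5 N: the collar is on the lip. Press a little more and hold.

Emit:
step_arm --moves '[[[-2, 0, 0], [0, 0, 0], 8], [[-3, 0, 0], [0, 0, 0], 8], [[-3, 0, 0], [0, 0, 0], 8], [[-3, 0, 0], [0, 0, 0], 8], [[-3, 0, 0], [0, 0, 0], 8], [[-3, 0, 0], [0, 0, 0], 8]]'

```text
clock: 10.22
tcp_pos: [0.601, 0.0283, 0.1447]
orientation: [-0.228, 0.705, 0.619, 0.26]
wrist_force: [0.4, 13.6, 10.7]
finger_gap: 0.0161
grip_force: 83.8
```

```bash
python3 chk.py
```

```text
tip in tube (x=out,y,z) [-0.0922  0.0004 -0.0001] F tool [17.2 -1.4  0.6] tau [ 0.41  2.86 -0.06] rot [-0.     0.008 -0.002]
```

Seated firmly (17 N with no further travel). Drawing it out.

Emit:
step_arm --moves '[[[8, 0, 0], [0, 0, 0], 8], [[22, 0, 0], [0, 0, 0], 8], [[40, 0, 0], [0, 0, 0], 8], [[58, 0, 0], [0, 0, 0], 8], [[76, 0, 0], [0, 0, 0], 8], [[94, 0, 0], [0, 0, 0], 8], [[114, 0, 0], [0, 0, 0], 8], [[140, 0, 0], [0, 0, 0], 8]]'

```text
clock: 10.88
tcp_pos: [0.6144, 0.1308, 0.2309]
orientation: [-0.226, 0.707, 0.619, 0.256]
wrist_force: [-0.0, -0.6, -0.3]
finger_gap: 0.0164
grip_force: 83.5
```

Emit:
step_arm --moves '[[[10, 0, 0], [0, 0, 0], 8], [[10, 0, 0], [0, 0, 0], 8], [[10, 0, 0], [0, 0, 0], 8]]'

```text
clock: 11.13
tcp_pos: [0.6155, 0.1381, 0.2372]
orientation: [-0.225, 0.707, 0.62, 0.256]
wrist_force: [-0.2, -0.7, -0.9]
finger_gap: 0.016
grip_force: 83.5
```

```bash
python3 chk.py
python3 - <<'E'
from h import *
F=frame(np.radians(6),0);x=F.as_matrix()[:,0]
T=np.array([.467,.09,.11])+.122*x-[0,0,.0115];print(T); delta(T,F)
E
```

```text
tip in tube (x=out,y,z) [ 0.0521  0.0003 -0.0009] F tool [-1.1 -0.2  0.2] tau [ 0.01 -0.69  0.  ] rot [ 0.001 -0.002 -0.   ]
[0.47975247 0.21133167 0.0985    ]
shift mm [ -46.8 -144.1  141.7] turn [ 0.0085 -0.6963 -0.0244]
```

Emit:
step_arm --moves '[[[-4, -18, 12], [0, -0.07, 0], 8], [[-10, -36, 30], [0, -0.16, 0], 8], [[-16, -54, 48], [0, -0.26, 0], 8], [[-22, -74, 68], [0, -0.36, -0.01], 8], [[-29, -92, 88], [0, -0.46, -0.015], 8], [[-35, -110, 106], [0.005, -0.56, -0.02], 8], [[-41, -128, 125], [0.008, -0.65, -0.024], 8], [[-47, -144, 142], [0.0085, -0.696, -0.024], 8]]'

```text
clock: 11.8
tcp_pos: [0.4787, 0.2117, 0.0968]
orientation: [0.0, 0.743, 0.669, -0.002]
wrist_force: [0.5, 0.3, -0.6]
finger_gap: 0.0164
grip_force: 83.5
```

Emit:
step_arm --moves '[[[0, 0, 0], [0, 0, 0], 8], [[0, 0, 0], [0, 0, 0], 8], [[0, 0, 0], [0, 0, 0], 8], [[0, 0, 0], [0, 0, 0], 8], [[0, 0, 0], [0, 0, 0], 8], [[0, 0, 0], [0, 0, 0], 8]]'

```text
clock: 12.3
tcp_pos: [0.4811, 0.2106, 0.0988]
orientation: [-0.001, 0.744, 0.668, 0.001]
wrist_force: [1.4, 0.2, -2.1]
finger_gap: 0.0163
grip_force: 83.5
```

Run:
```python
from h import *
im=shot('top','t6');s=telemetry.get_state();p,r=pose();x,y,z=r.as_matrix().T
tip=p-.0115*z-.122*x; print(tip,x,z,np.abs(s['qvel']).max(),s['finger_gap'],s['grip_force'],proj('t6',tip))
# red blobs, dark/steel not needed; yellow too
hsv=cv2.cvtColor(im,cv2.COLOR_RGB2HSV)
for n,lo,hi in (('red',(0,180,80),(6,255,255)),('yel',(18,150,100),(30,255,255))):
    k,_,st,c=cv2.connectedComponentsWithStats(cv2.inRange(hsv[150:310,180:400],lo,hi)); print(n,[(st[i].tolist(),(c[i]+[180,150]).round(1).tolist()) for i in range(1,k) if st[i,4]>15])
```

```text
[0.46771332 0.08939709 0.11004011] [0.10788176 0.99416174 0.00199013] [ 1.33569232e-04  1.98731942e-03 -9.99998016e-01] 0.006060942483577718 0.01613419414100167 83.47544074058533 [[298.69657149 263.19978334]]
red [([93, 37, 12, 35, 199], [278.4, 206.3]), ([115, 112, 19, 6, 45], [304.1, 265.3])]
yel [([177, 8, 24, 24, 260], [368.3, 169.8]), ([60, 14, 5, 10, 31], [242.1, 167.9]), ([44, 20, 6, 10, 32], [226.7, 174.1])]
```

```bash
python3 -c "
from workcell import env; print(env.hand_in())"
```

```text
the job is handed in; nothing more can be done
None
```

I handed the job in at about 12 s on the robot's clock; the hand-in returned no verdict. The plug lies in the tray. The dipstick was pushed in to a firm stop and drawn out, and is held level, marks up, with its tip about 11 cm above the tray's middle by arm pose, not checked by picture.

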